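# Tighten a lens retaining ring with a pin spanner

### The arm

A 6-joint arm with a two-finger parallel gripper is mounted at the origin on a cart in front of the work surface, level with it; the furniture and walls round the work are solid. World frame = base frame: x ahead of the robot, y to its left, z up, the work surface at z = 0. Lengths are in m, angles in degrees, forces in N, time in s.
With the tool pointing down it reaches from about 0.325 to 0.85 m from the base axis. Payload 15.5 kg.
Tool frame: the origin (TCP) lies midway between the tips of the shut fingers; the grasp point (between the pads) lies 19 mm behind it (ctrl.grip_depth is the distance from the TCP to the grasp point, in m); x points along the fingers, y is the direction in which the jaws open and shut, and the axes are right-handed (so a half turn about x gives the same grasp; the last joint's range is limited). The gripper opens to 91 mm and grips with 3 to 60 N. Pads are 32 mm wide; open, the fingers measure 118 mm over their backs; the gripper's body (76 mm by 178 mm) begins 60 mm behind the grasp point.
Start: joints at [70.044, 28.281, 77.091, -0, 74.628, -5.472], TCP at [0.156, 0.605, 0.214] pointing down, gripper open.
Joint ranges: [-166.48, 166.48], [-47.26, 123.95], [12.59, 153.08], [-70.14, 250.14], [6.76, 159.57], [-176.63, 176.63]. Speed limits (degrees/s): [108.29, 108.29, 147.25, 172.46, 172.46, 172.46].

### API

Orientations are given as [roll, pitch, yaw] about the fixed x, y, z axes, in that order (R = Rz(yaw) Ry(pitch) Rx(roll)).
In Python, from rig import read_state, grab_frame, ctrl gives the robot as it stands.
- The arm moves only by the tool drive_tool, never from a script. Its argument "series" is a list of rows, each a list of 7 numbers: the shift along the tool's x, y, z in mm, then the turn, a rotation vector about the tool's x, y, z in degrees, then the gripper command: -1 is fully open, 1 is shut, values between are in proportion. A call has 1 to 12 rows; each row is the pose to reach, as a shift and turn from the pose commanded when the call began, along the tool's axes at that moment; what a row does not reach only later rows make up. A row lasts 1/8 s, in which the tool goes at most 62.5 mm and 10.7 degrees, less where a joint would pass 70% of its speed; a pose out of reach is approached as far as the arm can. A call with a gripper value outside its range is refused whole. The fingers move at their own pace and stop on an object; the grip force is fixed at half the most. Time passes only in rows, so rows that repeat a pose let the fingers close. It gives the time, the measured TCP pose, the force and the opening at its end, in the units of the state.
- read_state(): the state, without advancing time (a new reading comes with each control period).
- grab_frame(name): name is "scene" or "top"; returns a dict with "frame" (480x640x3 uint8, red, green, blue), "intrinsics" (3x3 intrinsics, pixels), "cam_to_world" (4x4, takes a point from camera to world coordinates). Camera axes: x right, y down, z forward; pixel columns grow to the right and rows downward; lengths in m; the calibration is good to about 2 mm. A picture is of the moment at which its call begins. There is no depth.
- ctrl.hand_in(): hands the job in, once; it reports no verdict.
The state is a dict: "time": time; "joints": joint angles; "joint_vel": joint speeds; "effort": joint torques, N m; "tcp_pos": TCP position; "eef_rot": TCP orientation; "wrist_force": force on the tool from outside, world axes, zero at the start; "ft_torque": the same for the moment, N m; "finger_gap": finger opening in m.
Only numpy, scipy, OpenCV 4.12 (cv2) and the standard library are available. Lean on these libraries where they do the work, as an engineer would, in place of code of your own. Each camera call takes 0.05 s, during which the arm holds its last target.

### The job

Take the pin spanner whose two pins fit the holes of the retaining ring, set both pins fully into the ring's holes square to the leaning ring, and turn the ring clockwise (seen from its face) as far as it goes within its cell; the cell spins freely along with the ring unless you keep it pushed down onto its brake pads while you turn. Then draw the spanner out and stand it back in a slot of the wooden stand, pins down, leaving the other spanner and everything else on the counter where they are.

Things in the scene. Friction and masses are not known exactly. Their poses are not given: they have to be found in the camera images.
- ring_face (a point): Centre of the upper face of the aluminium retaining ring (64 mm outside, 36 mm bore), about 79 mm above the counter. z points out of the face along the ring's axis, which leans 30 degrees from vertical. Two holes, 9 mm across, 8 mm deep, lie on the y axis at y = +25 and -25 mm; the frame turns with the ring. Half a turn gives the same holes.
- ring (a joint): Angle of the ring in its cell, rad; grows as the ring turns clockwise (seen from its face) relative to the cell. Starts between 0 and 0.3; the stop (fully home) is at 1.2, where the black line on the ring meets the black line on the cell's rim. Turning it takes about 0.06 N m; it stays where it is left.
- cell (a joint): Angle of the dark lens cell (72 mm across, holds the ring) on its spindle, rad, clockwise seen from the face; no limits. Unpressed, it spins along with the ring. At cell + ring = 0 the ring's y axis is level. Once pressed it is braked; the brake slips when the ring meets its stop, so turning up to 0.3 rad too far does no harm.
- spindle (a joint): How far cell and ring are pushed down along the axis against a spring, m: 0 free, 0.003 touching three rubber brake pads (about 5 N). Each further 1 mm takes about 5 N. Pushed 0.004 to 0.006 (10 to 20 N) the cell is braked and only the ring turns in it. End of travel 0.007.
- fixture: Grey inclined fixture that carries cell and ring, fixed to the counter; origin at the centre of the underside of its base (130 mm along x, 110 mm along y, 11 mm high). The ring's axis leans toward the fixture's -x side, which is turned roughly to the robot's left.
- spanner_wide_grip (a point): Centre of the handle of the spanner that fits: upright black block 18 (x) x 30 (y) x 46 mm (z), flat sides, gripped across x. Under it a steel cross bar 64 mm long (y), 20 mm wide, its top 23 mm and underside 33 mm below this point; keep the fingertips above it. 0.13 to 0.21 kg. Half a turn about z gives the same tool.
- spanner_wide_face (a point): Centre of the underside of the fitting spanner's bar, 33 mm below the handle centre, same axes. From the bar two pins of 6 mm diameter, 6 mm long, 2 mm of it tapered tip, point along -z at y = +25 and -25 mm. This point meets ring_face when the pins are fully in.
- spanner_narrow_grip (a point): Centre of the handle of the other spanner, alike but with a 47 mm bar and its pins only 33 mm apart; it does not fit and stays in the stand.
- slot_a (a point): Centre of the mouth of a slot in the wooden spanner stand (block 56 x 184 x 18 mm, fixed, long side along y). Slot 11 mm wide (x), 64 mm long (y), 12 mm deep. A spanner stands in it with its bar on the block's top, 18 mm above the counter, so its handle centre is 51 mm above the counter. Either spanner may start in either slot.
- slot_b (a point): The same for the other slot; the slots are 94 mm apart along the stand's y axis.
- loupe_at (a point): Bystander, not to be moved: black eye loupe, truncated cone 34 mm across, 27 mm high. Point on its axis 5 mm above its underside (middle of the outline).
- wax_tin_at (a point): Bystander, not to be moved: flat round gold-coloured tin, 62 mm across, 25 mm high. Point on its axis 5 mm above its underside (middle of the outline).
- spool_at (a point): Bystander, not to be moved: wooden spool of tan thread standing up, 40 mm across, 60 mm high. Point on its axis 5 mm above its underside (middle of the outline).
- brush_at (a point): Bystander, not to be moved: glue brush with wooden handle lying flat, 24 x 194 x 16 mm. Point on its axis 5 mm above its underside (middle of the outline).
- spanner_wide: The fitting spanner as a whole; its origin lies between its pin tips, 39 mm below the handle centre.
There are look-alikes about, which are no part of the job. Leave any blue look-alike of the spanner_wide alone.

How it is judged:
By the outcome, as a careful person would: the job done as asked, in the order asked, and still so for the second after the job is handed in, with the robot touching nothing.
It also fails if it takes over 51 s, if anything falls off the work surface, if the arm or the gripper's body presses on something with over 40 N, if the wrist force passes 120 N, or if a joint passes its speed limit or range.

## Working session

There is one attempt and no reset: what is moved stays moved. The work goes in short steps, Python scripts to look and compute and a tool call to move; the robot and the scene stay as the last step left them, time stands still between calls to the robot, and variables do not carry over. Pictures are saved under pics/ and viewed, and the job is handed in when it is done.

Besides the shell and the picture viewer there is one more tool, called after "Request:" as name(argument=value, ...), one argument or row to a line, values as JSON. drive_tool: Moves the arm, as the interface text tells. Its arguments: {"type":"object","properties":{"series":{"type":"array"}},"required":["series"]}

```bash
ls; mkdir -p pics
cat > h.py <<'E'
import numpy as np,cv2,pickle
from rig import read_state, grab_frame, ctrl
def snap(n,tag):
    f=grab_frame(n); cv2.imwrite(f'pics/{tag}.png',f['frame'][:,:,::-1]); pickle.dump(f,open(f'pics/{tag}.pkl','wb')); return f
def load(tag): return pickle.load(open(f'pics/{tag}.pkl','rb'))
def ray(f,u,v):
    K=np.array(f['intrinsics']);T=np.array(f['cam_to_world'])
    d=T[:3,:3]@np.linalg.solve(K,[u,v,1.]); return T[:3,3],d/np.linalg.norm(d)
def onz(f,u,v,z):
    o,d=ray(f,u,v); return o+d*(z-o[2])/d[2]
def proj(f,p):
    K=np.array(f['intrinsics']);T=np.array(f['cam_to_world'])
    c=T[:3,:3].T@(np.asarray(p)-T[:3,3]); q=K@c; return q[:2]/q[2]
E
python3 - <<'E'
from h import *
for n in('scene','top'):
    f=snap(n,n+'0'); print(n,f['intrinsics'],np.round(f['cam_to_world'],4))
print(read_state())
E
```

```text
pics
scene [[470.46926865   0.         317.49811386]
 [  0.         470.46926865 246.80665494]
 [  0.           0.           1.        ]] [[-0.7181 -0.3199  0.6181  0.0227]
 [-0.6957  0.3533 -0.6254  0.531 ]
 [-0.0183 -0.8791 -0.4763  0.4914]
 [ 0.      0.      0.      1.    ]]
top [[494.97433596   0.         317.17353181]
 [  0.         494.97433596 243.69488206]
 [  0.           0.           1.        ]] [[-0.0096 -0.9901  0.1399  0.4378]
 [-0.9997  0.0127  0.0213 -0.0188]
 [-0.0229 -0.1397 -0.9899  0.922 ]
 [ 0.      0.      0.      1.    ]]
{'time': 0.1, 'joints': array([ 7.00434882e+01,  2.83090753e+01,  7.71238693e+01,  2.49145578e-04,
        7.46263993e+01, -5.47489397e+00]), 'joint_vel': array([-0.01812271, -0.10036477, -0.16886901, -0.01563944, -0.00313249,
        0.02385509]), 'effort': array([ 5.20604972e-04, -8.80234265e+01, -3.82545626e+01,  7.12673692e-02,
        4.81891364e-02, -1.26001976e-05]), 'tcp_pos': array([0.1562085 , 0.60482228, 0.21342058]), 'eef_rot': array([ -95.70676607,   89.9406556 , -110.18845008]), 'wrist_force': array([0.93388848, 0.05866567, 0.23003492]), 'ft_torque': array([-0.02732659, -0.01800832,  0.00469447]), 'finger_gap': 0.09083458216132888}
```

View pics/scene0.png

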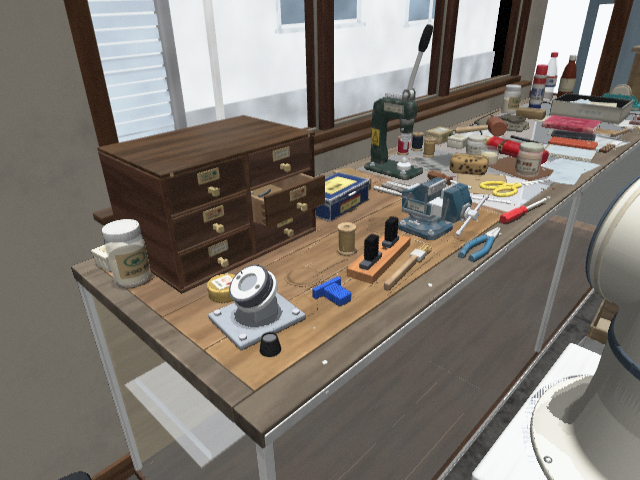

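View pics/top0.png

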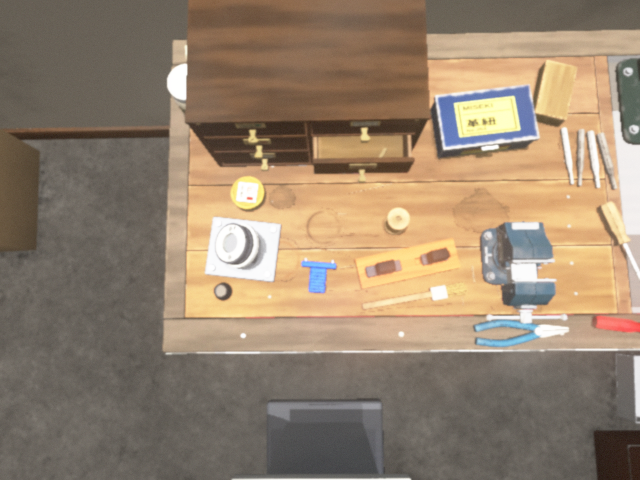

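The scene and top views agree. Fixture is at about top (240,247), the stand with two black handles at (383,268) and (437,256), and the blue look-alike at (318,275), which I leave alone. Next I'll enlarge crops.

Run:
```python
from h import *
t=load('top0')['frame'][:,:,::-1];s=load('scene0')['frame'][:,:,::-1]
cv2.imwrite('pics/a.png',cv2.resize(t[205:285,195:295],None,fx=7,fy=7,interpolation=cv2.INTER_CUBIC))
cv2.imwrite('pics/b.png',cv2.resize(t[230:310,350:470],None,fx=6.6,fy=6.6,interpolation=cv2.INTER_CUBIC))
cv2.imwrite('pics/c.png',cv2.resize(s[255:350,200:320],None,fx=6,fy=6,interpolation=cv2.INTER_CUBIC))
cv2.imwrite('pics/d.png',cv2.resize(s[205:295,330:440],None,fx=6.5,fy=6.5,interpolation=cv2.INTER_CUBIC))
```

```text
(no output)
```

View pics/a.png

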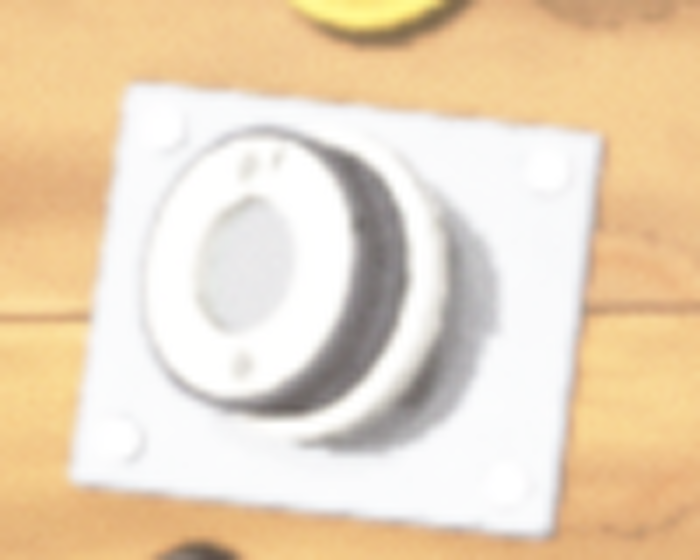

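View pics/b.png

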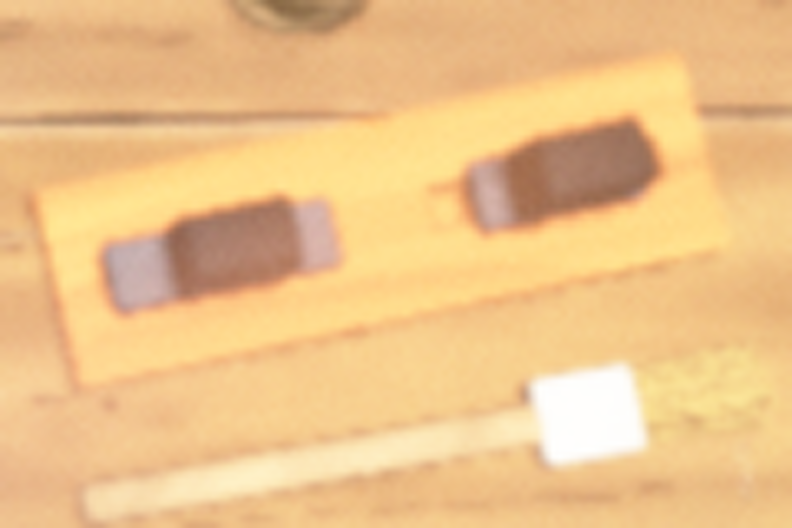

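View pics/c.png

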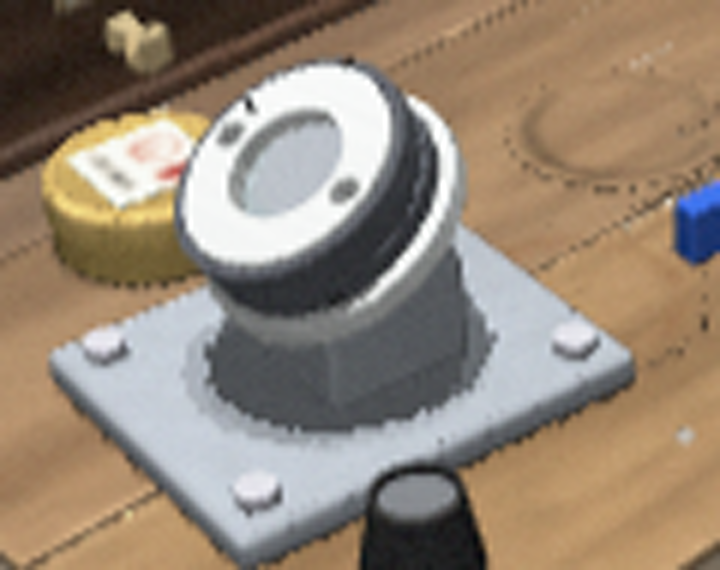

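View pics/d.png

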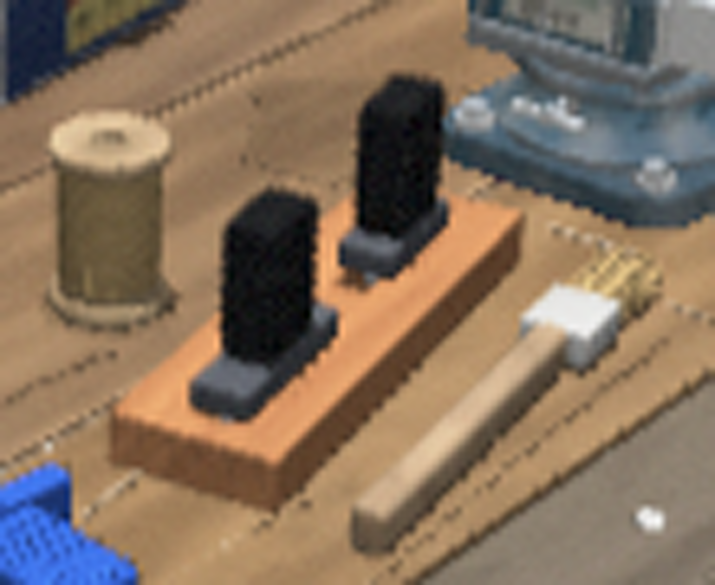

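Candidates: the left spanner at top (383,268) has bar about 240/6.6 = 36 px = 64 mm, with bar shown at both ends, so it is the wide one. The right one at (437,256) has the short bar (slot still visible beyond it) and is the narrow one. The blue thing at (318,275) is a look-alike. Next I'll measure.

Run:
```python
from h import *
T=load('top0');S=load('scene0')
def dark(f,u,v,r,):
    g=cv2.cvtColor(f['frame'],cv2.COLOR_RGB2GRAY).astype(float)
    u0,v0=int(round(u)),int(round(v)); p=g[v0-r:v0+r+1,u0-r:u0+r+1]
    b=np.percentile(p,80); w=np.clip(b-p-10,0,None)
    yy,xx=np.mgrid[-r:r+1,-r:r+1]
    return (u0+(w*xx).sum()/w.sum(), v0+(w*yy).sum()/w.sum())
def A(x,y): return ((x+.5)/7-.5+195,(y+.5)/7-.5+205)
def B(x,y): return ((x+.5)/6.6-.5+350,(y+.5)/6.6-.5+230)
def C(x,y): return ((x+.5)/6-.5+200,(y+.5)/6-.5+255)
def D(x,y): return ((x+.5)/6.5-.5+330,(y+.5)/6.5-.5+205)
def tri(a,b):
    o1,d1=ray(T,*a);o2,d2=ray(S,*b)
    s=np.linalg.lstsq(np.c_[d1,-d2],o2-o1,rcond=None)[0]
    p,q=o1+s[0]*d1,o2+s[1]*d2
    return (p+q)/2,np.linalg.norm(p-q)*1e3
H=[]
for a,c in[((247,165),(230,133)),((240,366),(345,190))]:
    pa,pc=dark(T,*A(*a),2),dark(S,*C(*c),2)
    print('hole px',A(*a),pa,C(*c),pc)
    m,e=tri(A(*a),C(*c)); print(' man',m.round(4),e.round(1)); p,e=tri(pa,pc); print(' cen',p.round(4),e.round(1)); H.append(p)
H=np.array(H);print('mid',H.mean(0),'len',np.linalg.norm(H[0]-H[1]))
# fixture
c=[A(128,82),A(603,132),A(553,535),A(72,483)]
F=np.array([onz(T,*q,.011) for q in c]);print(F.round(4)); print('sides',[np.linalg.norm(F[i]-F[(i+1)%4]).round(4) for i in range(4)])
fc=F.mean(0);x=(F[1]+F[2]-F[0]-F[3]);print('fix c',fc,'yaw',np.degrees(np.arctan2(x[1],x[0])), np.degrees(np.arctan2(*(F[0]+F[1]-F[2]-F[3])[1::-1]))-90)
# stand
c=[B(37,190),B(683,55),B(730,245),B(78,385)]
G=np.array([onz(T,*q,.018) for q in c]);print(G.round(4)); print('sides',[np.linalg.norm(G[i]-G[(i+1)%4]).round(4) for i in range(4)],'c',G.mean(0))
y=(G[0]+G[3]-G[1]-G[2]);print('stand yaw',np.degrees(np.arctan2(y[1],y[0]))-90)
# wide bar top z=.028
c=[B(103,243),B(330,200),B(343,265),B(120,312)]
W=np.array([onz(T,*q,.028) for q in c]);print(W.round(4)); print('sides',[np.linalg.norm(W[i]-W[(i+1)%4]).round(4) for i in range(4)],'c',W.mean(0))
y=(W[0]+W[3]-W[1]-W[2]);print('bar yaw',np.degrees(np.arctan2(y[1],y[0]))-90)
```

```text
hole px (229.85714285714286, 228.14285714285714) (np.float64(230.01470588235293), np.float64(228.35294117647058)) (237.91666666666666, 276.75) (np.float64(237.94882398552596), np.float64(276.9819074696304))
 man [0.5864 0.1509 0.0768] 0.5
 cen [0.5862 0.1509 0.0764] 0.2
hole px (228.85714285714286, 256.85714285714283) (np.float64(229.24137931034483), np.float64(256.82758620689657)) (257.0833333333333, 286.25) (np.float64(256.9217680422453), np.float64(286.3277919029924))
 man [0.5357 0.1512 0.0805] 0.5
 cen [0.536  0.1508 0.08  ] 0.2
mid [0.5611099  0.15085127 0.07820275] len 0.05030074364419521
[[0.6212 0.1968 0.011 ]
 [0.6058 0.0688 0.011 ]
 [0.4982 0.0819 0.011 ]
 [0.5133 0.2096 0.011 ]]
sides [np.float64(0.129), np.float64(0.1084), np.float64(0.1286), np.float64(0.1086)]
fix c [0.55963354 0.13929166 0.011     ] yaw -96.82422142815228 -96.84061816987887
[[ 0.5375 -0.0687  0.018 ]
 [ 0.5731 -0.249   0.018 ]
 [ 0.52   -0.2593  0.018 ]
 [ 0.4834 -0.0789  0.018 ]]
sides [np.float64(0.1837), np.float64(0.0542), np.float64(0.1841), np.float64(0.0551)] c [ 0.52850055 -0.16398057  0.018     ]
stand yaw 11.317802161816388
[[ 0.5216 -0.0859  0.028 ]
 [ 0.5327 -0.1483  0.028 ]
 [ 0.5148 -0.1513  0.028 ]
 [ 0.5026 -0.0901  0.028 ]]
sides [np.float64(0.0634), np.float64(0.0181), np.float64(0.0623), np.float64(0.0194)] c [ 0.51793919 -0.11892229  0.028     ]
bar yaw 10.665840924489956
```

```bash
cat >> h.py <<'E'
from scipy.spatial.transform import Rotation as Ro
def Rcur(s=None):
    s=s or read_state(); return Ro.from_euler('xyz',s['eef_rot'],degrees=True).as_matrix()
def rel(p,R,s=None):
    s=s or read_state(); R0=Rcur(s)
    return (R0.T@(np.asarray(p)-s['tcp_pos'])*1e3).round(1), np.degrees(Ro.from_matrix(R0.T@R).as_rotvec()).round(2)
def frame(x,y):
    x=np.asarray(x,float);x/=np.linalg.norm(x);y=np.asarray(y,float);y=y-x*(x@y);y/=np.linalg.norm(y);return np.c_[x,y,np.cross(x,y)]
# wrist model: R = Rz(j1) Ry(j2+j3-90) Rx(a j4) Ry(j5) Rx(b j6) * C
def wr(j,a=1,b=1):
    return Ro.from_euler('ZYXYX',[j[0],j[1]+j[2]-90,a*j[3],j[4],b*j[5]],degrees=True).as_matrix()
E
python3 - <<'E'
from h import *
s=read_state();print(Rcur(s).round(3)); print((wr(s['joints']).T@Rcur(s)).round(3)); print((wr(s['joints'],b=-1).T@Rcur(s)).round(3))
T=load('top0')
for u,v,z in[(205,165,0),(300,165,0),(362,178,.03),(360,172,.05)]: print(onz(T,u,v,z))
yaw=np.radians(11)
for sg in(1,-1):
    R=frame([0,0,-1],[sg*np.cos(yaw),sg*np.sin(yaw),0]); print(sg,rel([.5179,-.119,.21],R,s))
E
```

```text
[[-0.     0.25   0.968]
 [-0.001  0.968 -0.25 ]
 [-1.    -0.001 -0.   ]]Traceback (most recent call last):
  File "<stdin>", line 2, in <module>
  File "h.py", line 24, in wr
    return Ro.from_euler('ZYXYX',[j[0],j[1]+j[2]-90,a*j[3],j[4],b*j[5]],degrees=True).as_matrix()
           ~~~~~~~~~~~~~^^^^^^^^^^^^^^^^^^^^^^^^^^^^^^^^^^^^^^^^^^^^^^^^^^^^^^^^^^^^^
  File "scipy/spatial/transform/_rotation.pyx", line 1413, in scipy.spatial.transform._rotation.Rotation.from_euler
ValueError: Expected axis specification to be a non-empty string of upto 3 characters, got ZYXYX
```

```bash
python3 - <<'E'
s=open('h.py').read()
i=s.index('    return Ro.from_euler(\'ZYXYX')
s=s[:i]+'''    E=lambda c,q:Ro.from_euler(c,q,degrees=True).as_matrix()
    return E('z',j[0])@E('y',j[1]+j[2]-90)@E('x',a*j[3])@E('y',j[4])@E('x',b*j[5])
'''
open('h.py','w').write(s)
E
python3 - <<'E'
from h import *
s=read_state(); print((wr(s['joints']).T@Rcur(s)).round(3)); print((wr(s['joints'],b=-1).T@Rcur(s)).round(3))
T=load('top0')
for u,v,z in[(205,165,0),(300,165,0),(362,178,.03),(360,172,.05)]: print(onz(T,u,v,z))
yaw=np.radians(11)
for sg in(1,-1):
    R=frame([0,0,-1],[sg*np.cos(yaw),sg*np.sin(yaw),0]); print(sg,rel([.5179,-.119,.21],R,s))
E
```

```text
[[ 1. -0. -0.]
 [ 0.  0. -1.]
 [ 0.  1.  0.]]
[[ 1.    -0.    -0.   ]
 [ 0.     0.19  -0.982]
 [ 0.     0.982  0.19 ]]
[0.72471221 0.21675188 0.        ]
[0.7216543  0.03273024 0.        ]
[ 0.68564811 -0.08371332  0.03      ]
[ 0.69134229 -0.07888691  0.05      ]
1 (array([   4. , -610.4,  531.2]), array([6.452e+01, 3.000e-02, 6.000e-02]))
-1 (array([   4. , -610.4,  531.2]), array([-1.1548e+02, -6.0000e-02,  3.0000e-02]))
```

```bash
cat >> h.py <<'E'
YF=np.radians(-96.83)
xf=np.array([np.cos(YF),np.sin(YF),0]); n=np.cos(np.pi/6)*np.array([0,0,1])-np.sin(np.pi/6)*xf
e=np.array([-np.sin(YF),np.cos(YF),0]); u=np.cross(n,e)
def wik(R,j1,j23):
    E=lambda c,q:Ro.from_euler(c,q,degrees=True).as_matrix()
    M=(E('z',j1)@E('y',j23-90)).T@R@E('x',90).T
    return Ro.from_matrix(M).as_euler('XYX',degrees=True)
E
python3 - <<'E'
from h import *
hv=np.array([.0502,.0001,-.0036]); print(n,e,u,np.degrees(np.arctan2(hv@u,hv@e)))
hv-=n*(n@hv)
for j23 in(95,105,115):
  for sg in(1,-1):
    print(j23,sg,'stand',wik(frame([0,0,-1],[sg*np.cos(.19),sg*np.sin(.19),0]),-13,j23).round(0),
     'ring',wik(frame(-n,sg*np.cross(hv,n)),15,j23).round(0))
E
```

```text
[0.05946193 0.49645169 0.8660254 ] [ 0.99290338 -0.11892387  0.        ] [ 0.10299109  0.85987955 -0.5       ] 8.059444902832457
95 1 stand [  0.  85. -24.] ring [-28.  96. 103.]
95 -1 stand [  0.  85. 156.] ring [-28.  96. -77.]
105 1 stand [ -0.  75. -24.] ring [-28.  87. 108.]
105 -1 stand [  0.  75. 156.] ring [-28.  87. -72.]
115 1 stand [  0.  65. -24.] ring [-28.  79. 113.]
115 -1 stand [  0.  65. 156.] ring [-28.  79. -67.]
```

Run:
```python
from h import *
S=load('scene0');T=load('top0')
def D(x,y): return ((x+.5)/6.5-.5+330,(y+.5)/6.5-.5+205)
print(onz(S,*D(272,205),.074))
# bar ends in scene, top of bar z=.028 : left end mid, right end mid
for q in[(213,378),(325,312),(190,383),(248,395),(337,318)]: print(q,onz(S,*D(*q),.028).round(4))
for z in(.074,):
  for w in(-.009,.009):
    for l in(-.015,.015):
      y=np.radians(11);p=np.array([.5179,-.119,z])+w*np.array([np.cos(y),np.sin(y),0])+l*np.array([-np.sin(y),np.cos(y),0])
      a=proj(T,p);b=proj(S,p);print(((a-[350,230])*6.6).round(),((b-[330,205])*6.5).round())
```

```text
[ 0.51714364 -0.11838597  0.074     ]
(213, 378) [ 0.5144 -0.0894  0.028 ]
(325, 312) [ 0.5144 -0.1439  0.028 ]
(190, 383) [ 0.5176 -0.0825  0.028 ]
(248, 395) [ 0.5005 -0.0886  0.028 ]
(337, 318) [ 0.5094 -0.1433  0.028 ]
[305. 258.] [318. 188.]
[192. 282.] [272. 228.]
[290. 191.] [265. 174.]
[177. 214.] [218. 213.]
```

Request:
drive_tool(
  series=[
    [0,-610,531,64.5,0,0,-1],
    [0,-610,531,64.5,0,0,-1],
    [0,-610,531,64.5,0,0,-1],
    [0,-610,531,64.5,0,0,-1],
    [0,-610,531,64.5,0,0,-1],
    [0,-610,531,64.5,0,0,-1],
    [0,-610,531,64.5,0,0,-1],
    [0,-610,531,64.5,0,0,-1],
    [0,-610,531,64.5,0,0,-1],
    [0,-610,531,64.5,0,0,-1],
    [0,-610,531,64.5,0,0,-1],
    [0,-610,531,64.5,0,0,-1],
  ],
)

```text
time: 1.6
tcp_pos: [0.4921, -0.0679, 0.2138]
eef_rot: [175.0, 90.0, 96.0]
wrist_force: [0.2, 0.8, -0.4]
finger_gap: 0.0911
```

Run:
```python
from h import *
y=np.radians(11);R=frame([0,0,-1],[np.cos(y),np.sin(y),0])
for z in(.1,.034): print(rel([.5178,-.1187,z],R))
print(read_state()['joints'].round(1),ctrl.grip_depth)
```

```text
(array([113.8,  15.5,  54.8]), array([-0.01, -0.01, -0.  ]))
(array([179.8,  15.5,  54.8]), array([-0.01, -0.01, -0.  ]))
[-14.7  18.   94.8   0.   67.2 -25.7] 0.0188
```

Request:
drive_tool(
  series=[
    [0,0,0,0,0,0,-1],
    [0,0,0,0,0,0,-1],
  ],
)

```text
time: 1.85
tcp_pos: [0.4911, -0.0656, 0.2136]
eef_rot: [-123.7, 89.9, 157.3]
wrist_force: [-0.8, -0.3, 0.2]
finger_gap: 0.0914
```

Run:
```python
from h import *
y=np.radians(11);R=frame([0,0,-1],[np.cos(y),np.sin(y),0])
for z in(.1,.034): print(rel([.5178,-.1187,z],R))
s=read_state();print(s['joints'].round(1),s['tcp_pos'],s['joint_vel'].round(2))
```

```text
(array([113.5,  16.3,  57.3]), array([-0.03, -0.04,  0.06]))
(array([179.5,  16.3,  57.3]), array([-0.03, -0.04,  0.06]))
[-14.5  18.   94.9   0.   67.2 -25.5] [ 0.49106233 -0.06562925  0.21355043] [ 1.55 -0.77  0.74  0.06 -0.01  0.05]
```

Request:
drive_tool(
  series=[
    [60,16,57,0,0,0,-1],
    [100,16,57,0,0,0,-1],
    [100,16,57,0,0,0,-1],
    [100,16,57,0,0,0,-1],
  ],
)

```text
time: 2.35
tcp_pos: [0.5183, -0.1175, 0.1154]
eef_rot: [77.6, 90.0, -1.4]
wrist_force: [0.5, 0.3, 0.5]
finger_gap: 0.0913
```

Run:
```python
from h import *
y=np.radians(11);R=frame([0,0,-1],[np.cos(y),np.sin(y),0])
print(rel([.5178,-.1187,.034],R))
s=read_state();print(s['tcp_pos'],s['joint_vel'].round(2))
f=snap('scene','s1');t=f['frame'][:,:,::-1]
cv2.imwrite('pics/s1c.png',cv2.resize(t[130:310,280:480],None,fx=4,fy=4,interpolation=cv2.INTER_CUBIC)[:600])
```

```text
(array([81.4, -0.7,  1.1]), array([ 0.08,  0.01, -0.03]))
[ 0.51827971 -0.1174866   0.11540383] [-0.06 -1.35 -0.74  0.03 -0.28 -0.12]
```

View pics/s1c.png

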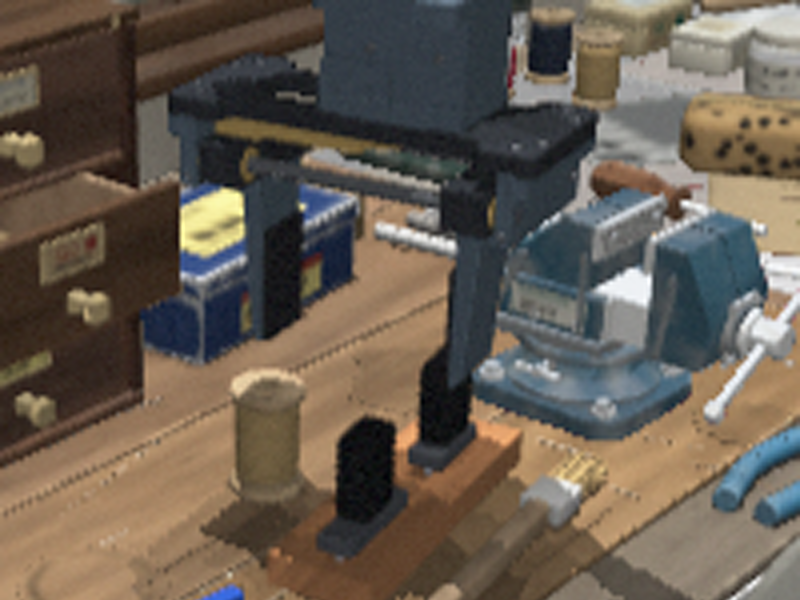

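Run:
```python
from h import *
T=load('top0');print(onz(T,398.5,218,.06))
S=load('scene0');print(onz(S,346,225,.06))
y=np.radians(11);c=np.array([.5178,-.1187])
p=onz(T,398.5,218,.06)[:2]-c; print('in tool: jaw',p@[np.cos(y),np.sin(y)],'along',p@[-np.sin(y),np.cos(y)])
```

```text
[ 0.60362798 -0.1442248   0.06      ]
[ 0.60500301 -0.14471796  0.06      ]
in tool: jaw 0.07938071262408715 along -0.04143258503972696
```

Request:
drive_tool(
  series=[
    [0,-1,1,0,0,0,-0.1],
    [0,-1,1,0,0,0,-0.1],
    [0,-1,1,0,0,0,-0.1],
    [0,-1,1,0,0,0,-0.1],
    [40,-1,1,0,0,0,-0.1],
    [81,-1,1,0,0,0,-0.1],
    [81,-1,1,0,0,0,-0.1],
    [81,-1,1,0,0,0,-0.1],
  ],
)

```text
time: 3.4
tcp_pos: [0.5179, -0.12, 0.034]
eef_rot: [60.5, 90.0, -18.5]
wrist_force: [-0.6, -0.9, -0.3]
finger_gap: 0.0504
```

Run:
```python
from h import *
y=np.radians(11);R=frame([0,0,-1],[np.cos(y),np.sin(y),0])
print(rel([.5178,-.1187,.034],R))
```

```text
(array([-0. ,  0.1, -1.3]), array([ 0.01,  0.02, -0.03]))
```

Close and lift.

Request:
drive_tool(
  series=[
    [0,0,-1,0,0,0,1],
    [0,0,-1,0,0,0,1],
    [0,0,-1,0,0,0,1],
    [0,0,-1,0,0,0,1],
    [0,0,-1,0,0,0,1],
    [0,0,-1,0,0,0,1],
    [0,0,-1,0,0,0,1],
  ],
)

```text
time: 4.28
tcp_pos: [0.5175, -0.1189, 0.0333]
eef_rot: [59.7, 90.0, -19.3]
wrist_force: [-0.8, -0.3, 7.5]
finger_gap: 0.0178
```

Run:
```python
from h import *
s=read_state();print(s['finger_gap'],s['tcp_pos'].round(4),s['wrist_force'])
f=snap('scene','s2');t=f['frame'][:,:,::-1]
cv2.imwrite('pics/s2c.png',cv2.resize(t[200:300,320:440],None,fx=6,fy=6,interpolation=cv2.INTER_CUBIC)[:600])
```

```text
0.017807190604781073 [ 0.5175 -0.1189  0.0333] [-0.82854709 -0.25950673  7.52661176]
```

View pics/s2c.png

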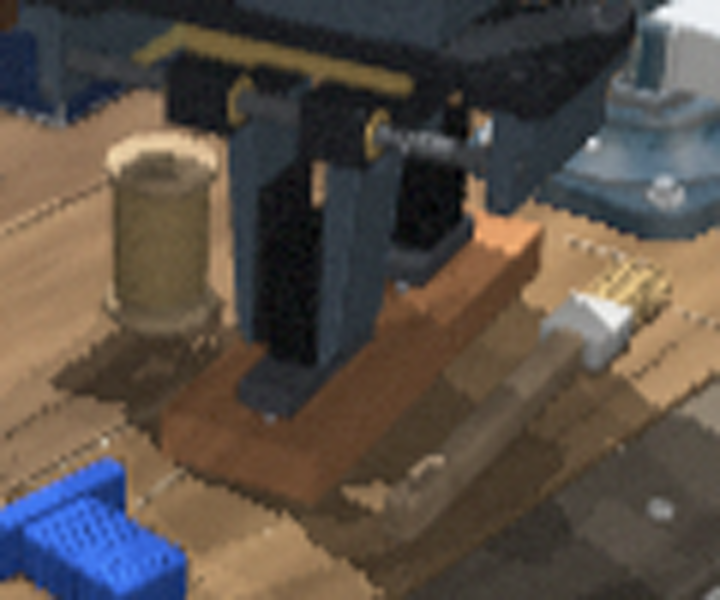

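Request:
drive_tool(
  series=[
    [-20,0,0,0,0,0,1],
    [-60,0,0,0,0,0,1],
    [-120,0,0,0,0,0,1],
    [-120,0,0,0,0,0,1],
    [-120,0,0,0,0,0,1],
  ],
)

```text
time: 4.95
tcp_pos: [0.5168, -0.1187, 0.1526]
eef_rot: [-119.5, 90.0, 161.5]
wrist_force: [-0.0, 0.0, -1.9]
finger_gap: 0.0181
```

```bash
cat >> h.py <<'E'
C0=np.array([.5611,.1509,.0785])
hv=np.array([.0502,.0001,-.0036]);hv-=n*(n@hv);hv/=np.linalg.norm(hv)
Rring=frame(-n,-np.cross(hv,n))
FA=.0153   # spanner face ahead of TCP along tool x
E
python3 - <<'E'
from h import *
s=read_state();print(s['finger_gap'],s['tcp_pos'].round(4),s['wrist_force'])
for d in(.06,.02):
    print(rel(C0+n*(d+FA),Rring,s), C0+n*(d+FA))
E
```

```text
0.0181438059394499 [ 0.5168 -0.1187  0.1526] [-0.00756937  0.01946449 -1.93133404]
(array([   8.9,  106.5, -292. ]), array([-78.24, -17.3 , -27.57])) [0.56557748 0.18828281 0.14371171]
(array([  43.5,  100.4, -273. ]), array([-78.24, -17.3 , -27.57])) [0.56319901 0.16842474 0.1090707 ]
```

Request:
drive_tool(
  series=[
    [-30,50,-150,-40,-9,-14,1],
    [-30,50,-150,-40,-9,-14,1],
    [-30,50,-150,-40,-9,-14,1],
    [9,106,-292,-78.2,-17.3,-27.6,1],
    [9,106,-292,-78.2,-17.3,-27.6,1],
    [9,106,-292,-78.2,-17.3,-27.6,1],
    [9,106,-292,-78.2,-17.3,-27.6,1],
    [9,106,-292,-78.2,-17.3,-27.6,1],
    [9,106,-292,-78.2,-17.3,-27.6,1],
    [9,106,-292,-78.2,-17.3,-27.6,1],
    [9,106,-292,-78.2,-17.3,-27.6,1],
  ],
)

```text
time: 6.32
tcp_pos: [0.5657, 0.1875, 0.1438]
eef_rot: [-97.9, 60.0, -96.9]
wrist_force: [-0.1, -0.5, -2.6]
finger_gap: 0.0182
```

Run:
```python
from h import *
s=read_state();print(s['finger_gap'],s['tcp_pos'].round(4),s['wrist_force'].round(2),s['joints'].round(1))
for d in(.06,.02):
    print(rel(C0+n*(d+FA),Rring,s))
for k,b in(('scene',(200,180,150,170)),('top',(180,180,120,110))):
    f=snap(k,k+'3');t=f['frame'][:,:,::-1];x,y,w,h=b
    cv2.imwrite(f'pics/{k}3c.png',cv2.resize(t[y:y+h,x:x+w],None,fx=600/h if 600/h*w<800 else 5,fy=600/h if 600/h*w<800 else 5,interpolation=cv2.INTER_CUBIC))
```

```text
0.01818402495419264 [0.5657 0.1875 0.1438] [-0.06 -0.45 -2.58] [ 26.7  40.1  74.  -24.7  84.3 -57.8]
(array([-0.3,  0.8, -0.1]), array([-0.21, -0.05, -0.02]))
(array([39.7,  0.8, -0. ]), array([-0.21, -0.05, -0.02]))
```

View pics/scene3c.png

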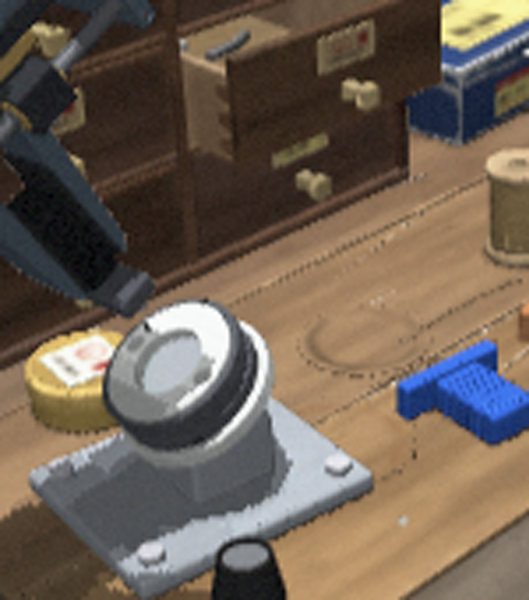

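View pics/top3c.png

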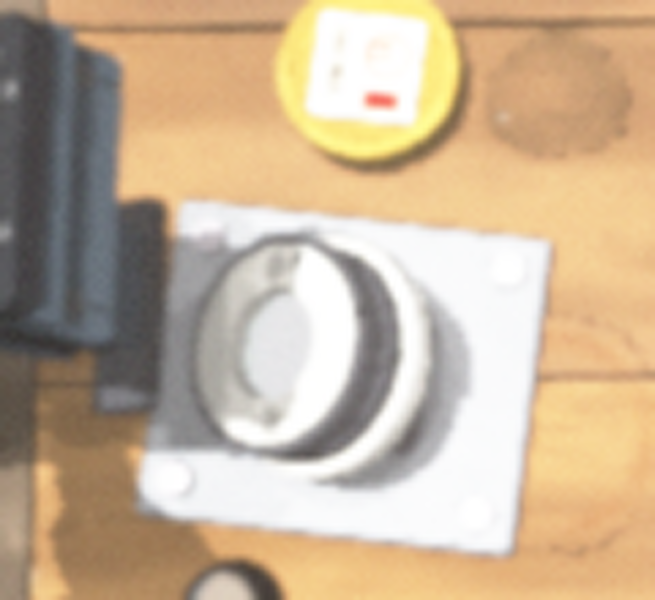

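Run:
```python
from h import *
s=read_state();R=Rcur(s);p=s['tcp_pos']
for k,(x,y,f) in(('scene',(200,180,600/170)),('top',(180,180,600/110))):
    F=load(k+'3')
    for d,nm in((FA-.010,'top'),(FA,'under')):
        for a in(-.032,.032):
            for b in(-.01,.01):
                q=proj(F,p+R@[d,b,a]); print(k,nm,a,b,((q-[x,y])*f).round())
```

```text
scene top -0.032 -0.01 [145. 270.]
scene top -0.032 0.01 [115. 306.]
scene top 0.032 -0.01 [ 58. 231.]
scene top 0.032 0.01 [ 29. 265.]
scene under -0.032 -0.01 [157. 283.]
scene under -0.032 0.01 [128. 319.]
scene under 0.032 -0.01 [ 70. 244.]
scene under 0.032 0.01 [ 42. 278.]
top top -0.032 -0.01 [136. 402.]
top top -0.032 0.01 [ 85. 409.]
top top 0.032 -0.01 [144. 189.]
top top 0.032 0.01 [ 95. 199.]
top under -0.032 -0.01 [160. 407.]
top under -0.032 0.01 [110. 414.]
top under 0.032 -0.01 [168. 197.]
top under 0.032 0.01 [118. 206.]
```

Run:
```python
from h import *
t=load('top3')['frame'][:,:,::-1][208:263,188:218]
cv2.imwrite('pics/z1.png',cv2.resize(t,None,fx=10,fy=10,interpolation=cv2.INTER_NEAREST))
t=load('scene3')['frame'][:,:,::-1][235:285,205:255]
cv2.imwrite('pics/z2.png',cv2.resize(t,None,fx=12,fy=12,interpolation=cv2.INTER_NEAREST))
s=read_state();R=Rcur(s);p=s['tcp_pos']
for k,x,y,f in(('top',188,208,10),('scene',205,235,12)):
    F=load(k+'3')
    for d,nm in((FA-.010,'top'),(FA,'under')):
        for a in(-.032,.032):
            for b in(-.01,.01):
                q=proj(F,p+R@[d,b,a]); print(k,nm,a,b,((q-[x,y]+.5)*f).round())
    for a in(-.025,.025): print('pin',a,((proj(F,p+R@[FA+.006,0,a])-[x,y]+.5)*f).round())
```

```text
top top -0.032 -0.01 [174. 461.]
top top -0.032 0.01 [ 82. 474.]
top top 0.032 -0.01 [189.  72.]
top top 0.032 0.01 [98. 89.]
top under -0.032 -0.01 [218. 471.]
top under -0.032 0.01 [126. 484.]
top under 0.032 -0.01 [233.  85.]
top under 0.032 0.01 [142. 103.]
pin -0.025 [200. 441.]
pin 0.025 [211. 143.]
scene top -0.032 -0.01 [440. 262.]
scene top -0.032 0.01 [339. 386.]
scene top 0.032 -0.01 [144. 130.]
scene top 0.032 0.01 [ 45. 246.]
scene under -0.032 -0.01 [481. 309.]
scene under -0.032 0.01 [381. 432.]
scene under 0.032 -0.01 [185. 176.]
scene under 0.032 0.01 [ 88. 291.]
pin -0.025 [422. 382.]
pin 0.025 [192. 274.]
```

View pics/z1.png

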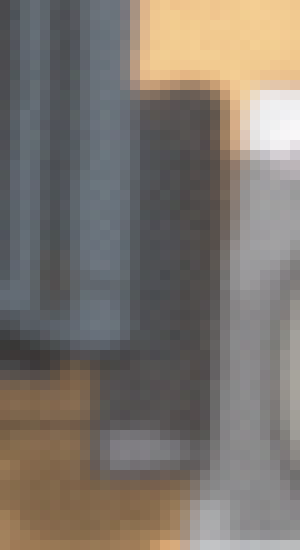

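View pics/z2.png

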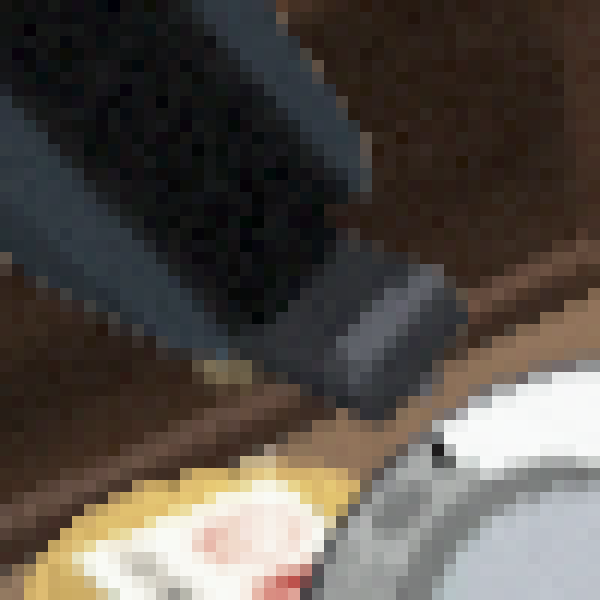

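Request:
drive_tool(
  series=[
    [20,0.8,0,-0.2,0,0,1],
    [40,0.8,0,-0.2,0,0,1],
    [50,0.8,0,-0.2,0,0,1],
    [50,0.8,0,-0.2,0,0,1],
  ],
)

```text
time: 6.92
tcp_pos: [0.5624, 0.1635, 0.1001]
eef_rot: [-98.3, 60.0, -96.9]
wrist_force: [0.5, -0.3, -1.5]
finger_gap: 0.0178
```

```bash
cat > st.py <<'E'
from h import *
import sys
def rep(tag=None):
    s=read_state();d=s['tcp_pos']-C0;R=Rcur(s)
    print('t',s['time'],'axial face d mm',((d@n-FA)*1e3).round(2),'lat hv,perp',(d@hv*1e3).round(2),(d@np.cross(n,hv)*1e3).round(2),'Fn',(s['wrist_force']@n).round(2),'F tool',(R.T@s['wrist_force']).round(2),'T tool',(R.T@s['ft_torque']).round(3),'gap',s['finger_gap'].round(4),'j6',s['joints'][5].round(1),'angle vs start',np.degrees(Ro.from_matrix(Rring.T@R).as_rotvec()).round(2))
    if tag:
        for k,b in(('scene',(205,225,90,80)),('top',(190,205,70,60))):
            t=snap(k,k+tag)['frame'][:,:,::-1];x,y,w,h=b
            cv2.imwrite(f'pics/{k}{tag}c.png',cv2.resize(t[y:y+h,x:x+w],None,fx=7,fy=7,interpolation=cv2.INTER_CUBIC))
rep(*sys.argv[1:])
E
python3 st.py 4
```

```text
Traceback (most recent call last):
  File "st.py", line 10, in <module>
    rep(*sys.argv[1:])
    ~~~^^^^^^^^^^^^^^^
  File "st.py", line 5, in rep
    print('t',s['time'],'axial face d mm',((d@n-FA)*1e3).round(2),'lat hv,perp',(d@hv*1e3).round(2),(d@np.cross(n,hv)*1e3).round(2),'Fn',(s['wrist_force']@n).round(2),'F tool',(R.T@s['wrist_force']).round(2),'T tool',(R.T@s['ft_torque']).round(3),'gap',s['finger_gap'].round(4),'j6',s['joints'][5].round(1),'angle vs start',np.degrees(Ro.from_matrix(Rring.T@R).as_rotvec()).round(2))
                                                                                                                                                                                                                                                             ^^^^^^^^^^^^^^^^^^^^^
AttributeError: 'float' object has no attribute 'round'
```

```bash
sed -i "s/s\['finger_gap'\].round(4)/round(s['finger_gap'],4)/" st.py; python3 st.py 4
```

```text
t 6.925 axial face d mm 9.72 lat hv,perp -0.2 0.21 Fn -1.43 F tool [1.43 0.42 0.57] T tool [ 0.028 -0.114  0.476] gap 0.0178 j6 -56.8 angle vs start [-0.12  0.05 -0.04]
```

View pics/scene4c.png

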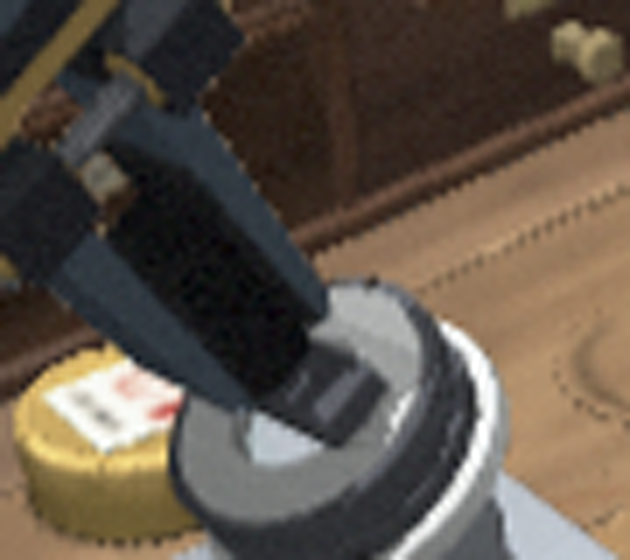

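View pics/top4c.png

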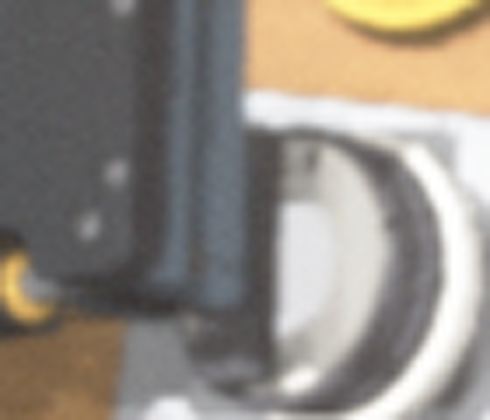

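Request:
drive_tool(
  series=[
    [2,0,0,0,0,0,1],
    [4,0,0,0,0,0,1],
    [5,0,0,0,0,0,1],
    [6,0,0,0,0,0,1],
    [7,0,0,0,0,0,1],
    [7,0,0,0,0,0,1],
  ],
)

```text
time: 7.78
tcp_pos: [0.562, 0.1604, 0.0941]
eef_rot: [-98.2, 60.0, -96.8]
wrist_force: [-0.5, 0.1, -1.9]
finger_gap: 0.0177
```

```bash
python3 st.py 5
```

```text
t 7.775 axial face d mm 2.98 lat hv,perp -0.15 0.46 Fn -1.6 F tool [ 1.6   1.02 -0.33] T tool [-0.04  -0.118  0.511] gap 0.0177 j6 -56.6 angle vs start [-0.16  0.01 -0.03]
```

View pics/scene5c.png

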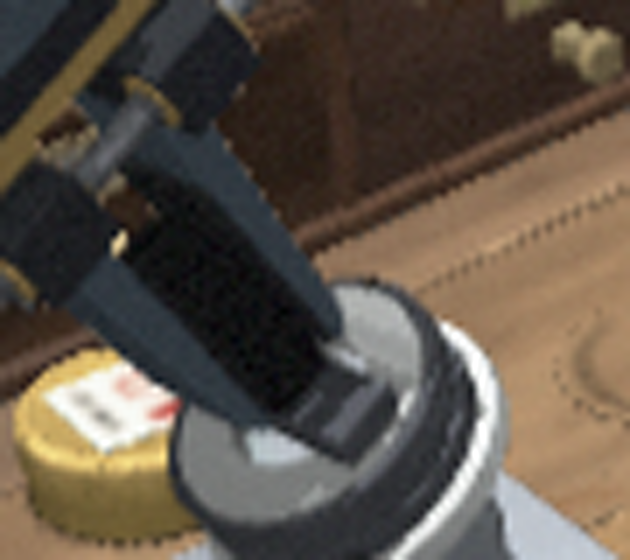

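Request:
drive_tool(
  series=[
    [1,0,0,0,0,0,1],
    [2,0,0,0,0,0,1],
    [3,0,0,0,0,0,1],
    [4,0,0,0,0,0,1],
    [4,0,0,0,0,0,1],
  ],
)

```text
time: 8.5
tcp_pos: [0.5618, 0.1585, 0.0908]
eef_rot: [-98.2, 60.0, -96.8]
wrist_force: [-0.3, 1.8, 1.4]
finger_gap: 0.0177
```

```bash
python3 st.py 6
```

```text
t 8.5 axial face d mm -0.86 lat hv,perp -0.12 0.46 Fn 2.07 F tool [-2.07  0.94 -0.35] T tool [-0.027  0.194  0.432] gap 0.0177 j6 -56.5 angle vs start [-0.15 -0.   -0.03]
```

View pics/scene6c.png

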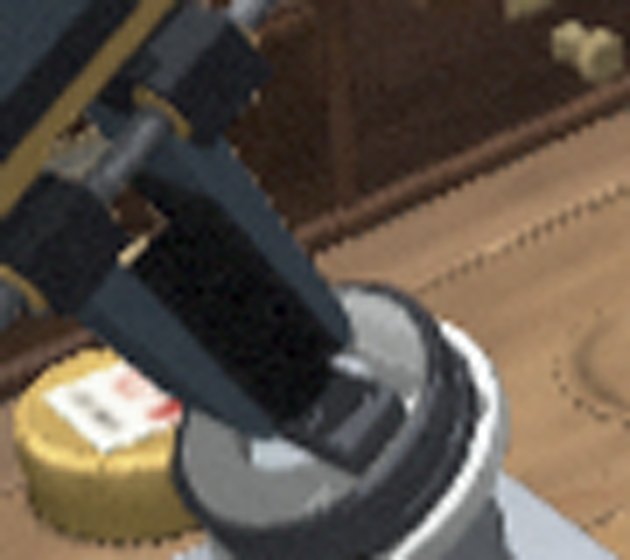

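Run:
```python
from h import *
S=load('scene6');w=np.cross(n,hv)
for d in(0.004,.002,0,-.002,-.004):
    print(d,[((proj(S,C0+n*d-hv*.032*1+w*.01*b)-[205,225]+.5)*7).round() for b in(-1,1)])
t=S['frame'][:,:,::-1][268:303,235:275]
cv2.imwrite('pics/z3.png',cv2.resize(t,None,fx=16,fy=16,interpolation=cv2.INTER_NEAREST))
```

```text
0.004 [array([405., 397.]), array([351., 466.])]
0.002 [array([409., 402.]), array([355., 471.])]
0 [array([413., 407.]), array([359., 476.])]
-0.002 [array([417., 412.]), array([364., 481.])]
-0.004 [array([422., 417.]), array([368., 486.])]
```

View pics/z3.png

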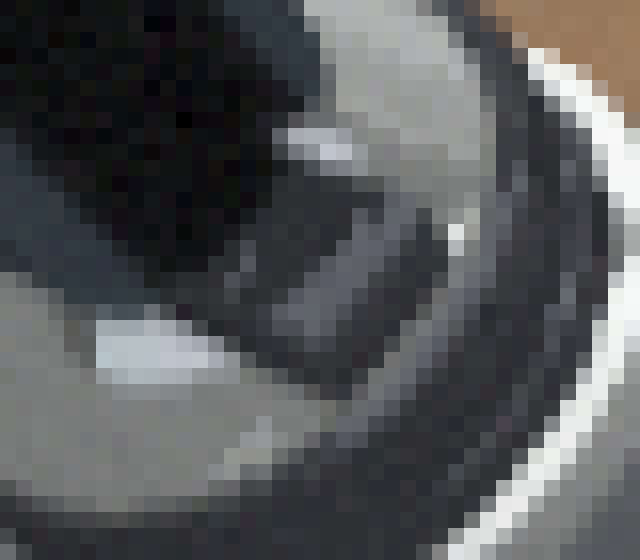

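Request:
drive_tool(
  series=[
    [1,0,0,0,0,0,1],
    [2,0,0,0,0,0,1],
    [3,0,0,0,0,0,1],
    [3,0,0,0,0,0,1],
  ],
)

```text
time: 9.1
tcp_pos: [0.5617, 0.1571, 0.0884]
eef_rot: [-98.2, 60.0, -96.8]
wrist_force: [-3.1, 4.9, 8.6]
finger_gap: 0.018
```

```bash
python3 st.py
```

```text
t 9.1 axial face d mm -3.64 lat hv,perp -0.08 0.47 Fn 9.71 F tool [-9.71  0.13 -3.71] T tool [-0.05   0.75   0.386] gap 0.018 j6 -56.5 angle vs start [-0.15 -0.02 -0.02]
```

Request:
drive_tool(
  series=[
    [0.8,0,-0.3,0,0,0,1],
    [0.8,0,-0.3,0,0,0,1],
  ],
)

```text
time: 9.35
tcp_pos: [0.5617, 0.1568, 0.0879]
eef_rot: [-98.1, 60.0, -96.7]
wrist_force: [-2.2, 4.0, 10.5]
finger_gap: 0.0179
```

```bash
python3 st.py
```

```text
t 9.35 axial face d mm -4.13 lat hv,perp -0.1 0.47 Fn 10.94 F tool [-10.94  -1.58  -2.87] T tool [-0.041  0.618  0.276] gap 0.0179 j6 -56.4 angle vs start [-0.14 -0.06 -0.01]
```

Request:
drive_tool(
  series=[
    [0.4,0,-0.4,0,0,0,1],
    [0.4,0,-0.4,3,0,0,1],
    [0.4,0,-0.4,6,0,0,1],
    [0.4,0,-0.4,9,0,0,1],
    [0.4,0,-0.4,12,0,0,1],
    [0.4,0,-0.4,15,0,0,1],
    [0.4,0,-0.4,15,0,0,1],
  ],
)

```text
time: 10.22
tcp_pos: [0.5617, 0.1568, 0.0878]
eef_rot: [-82.9, 60.0, -96.6]
wrist_force: [0.6, 7.1, 10.2]
finger_gap: 0.0178
```

```bash
python3 st.py 7
```

```text
t 10.225 axial face d mm -4.29 lat hv,perp -0.06 0.51 Fn 12.37 F tool [-12.37   1.02  -0.31] T tool [0.005 0.314 0.199] gap 0.0178 j6 -41.3 angle vs start [14.93 -0.11  0.02]
```

View pics/scene7c.png

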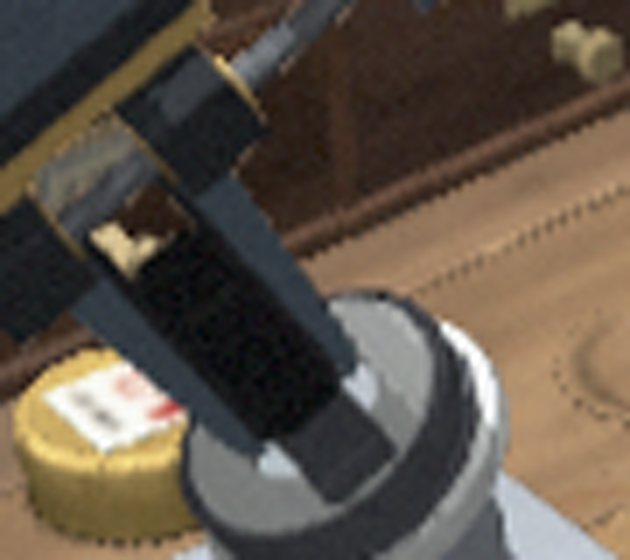

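View pics/top7c.png

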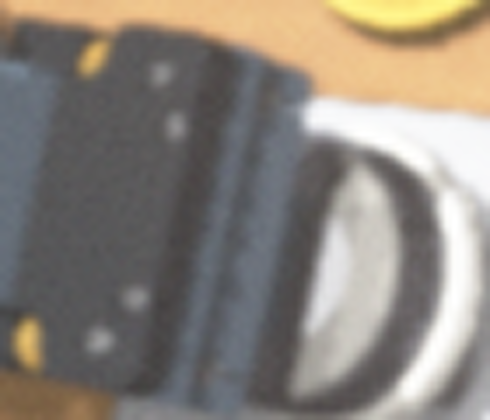

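Request:
drive_tool(
  series=[
    [0.2,0,0,4,0,0,1],
    [0.2,0,0,8,0,0,1],
    [0.2,0,0,12,0,0,1],
    [0.2,0,0,16,0,0,1],
    [0.2,0,0,20,0,0,1],
    [0.2,0,0,20,0,0,1],
  ],
)

```text
time: 11.08
tcp_pos: [0.5618, 0.1568, 0.0877]
eef_rot: [-62.9, 60.0, -96.6]
wrist_force: [0.4, 6.3, 11.2]
finger_gap: 0.0181
```

```bash
python3 st.py 8
```

```text
t 11.075 axial face d mm -4.38 lat hv,perp 0.07 0.53 Fn 12.87 F tool [-12.87  -0.32  -0.21] T tool [0.036 0.289 0.193] gap 0.0181 j6 -21.3 angle vs start [34.95 -0.12  0.05]
```

View pics/scene8c.png

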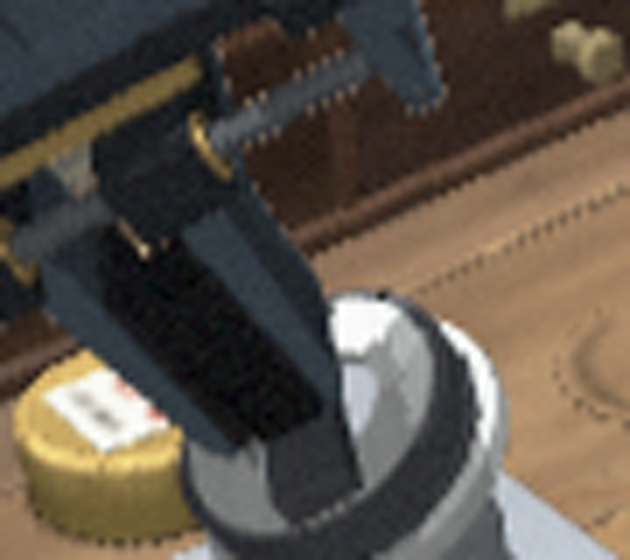

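View pics/top8c.png

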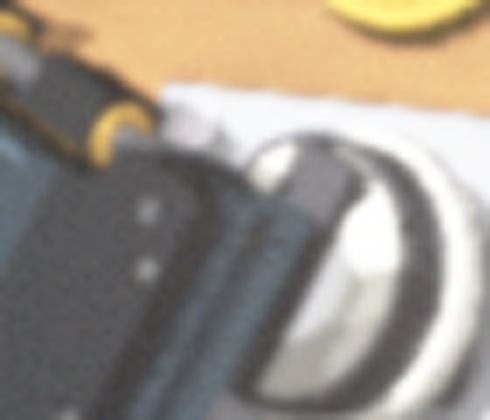

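Request:
drive_tool(
  series=[
    [0.1,0,0,4,0,0,1],
    [0.1,0,0,8,0,0,1],
    [0.1,0,0,12,0,0,1],
    [0.1,0,0,16,0,0,1],
    [0.1,0,0,20,0,0,1],
    [0.1,0,0,24,0,0,1],
  ],
)

```text
time: 11.92
tcp_pos: [0.5619, 0.1567, 0.0876]
eef_rot: [-38.8, 60.0, -96.5]
wrist_force: [1.9, 5.1, 11.7]
finger_gap: 0.0181
```

```bash
python3 st.py 9
```

```text
t 11.925 axial face d mm -4.44 lat hv,perp 0.19 0.51 Fn 12.83 F tool [-12.83   0.26   1.83] T tool [-0.175  0.141  0.111] gap 0.0181 j6 2.8 angle vs start [59.01 -0.12  0.09]
```

View pics/scene9c.png

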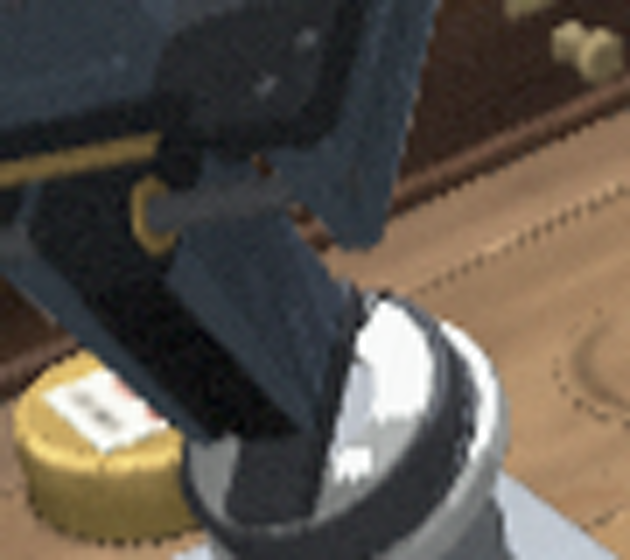

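View pics/top9c.png

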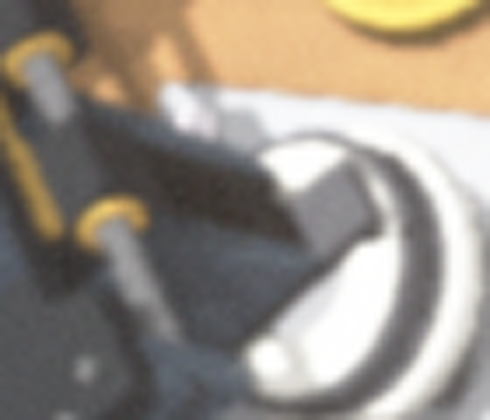

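Request:
drive_tool(
  series=[
    [0,0,0,2,0,0,1],
    [0,0,0,4,0,0,1],
    [0,0,0,4,0,0,1],
  ],
)

```text
time: 12.4
tcp_pos: [0.5619, 0.1567, 0.0876]
eef_rot: [-34.9, 60.0, -96.5]
wrist_force: [1.0, 6.3, 11.1]
finger_gap: 0.018
```

```bash
python3 st.py
```

```text
t 12.4 axial face d mm -4.44 lat hv,perp 0.21 0.5 Fn 12.84 F tool [-12.84   0.23   0.17] T tool [-0.014  0.151  0.141] gap 0.018 j6 6.7 angle vs start [62.92 -0.12  0.09]
```

Run:
```python
from h import *
S=load('scene0');T=load('top0')
def ang(f,u,v):
    o,d=ray(f,u,v);p=o+d*(((C0-o)@n)/(d@n))-C0
    return np.degrees(np.arctan2(-(p@np.cross(n,hv)),p@hv)).round(1),np.linalg.norm(p).round(4) # clockwise from hole
print('ring mark',ang(S,241.3,271.8),ang(T,(278.5)/7-.5+195,(158.5)/7-.5+205),'rim spot',ang(S,258,264.7))
cs=[]
for k in('0','5','8','9'):
    cs.append(cv2.resize(load('scene'+k)['frame'][:,:,::-1][258:298,228:278],None,fx=7.5,fy=7.5,interpolation=cv2.INTER_NEAREST))
cv2.imwrite('pics/z5.png',np.vstack([np.hstack(cs[:2]),np.hstack(cs[2:])]))
```

```text
ring mark (np.float64(21.6), np.float64(0.0283)) (np.float64(20.6), np.float64(0.0277)) rim spot (np.float64(82.0), np.float64(0.0342))
```

View pics/z5.png

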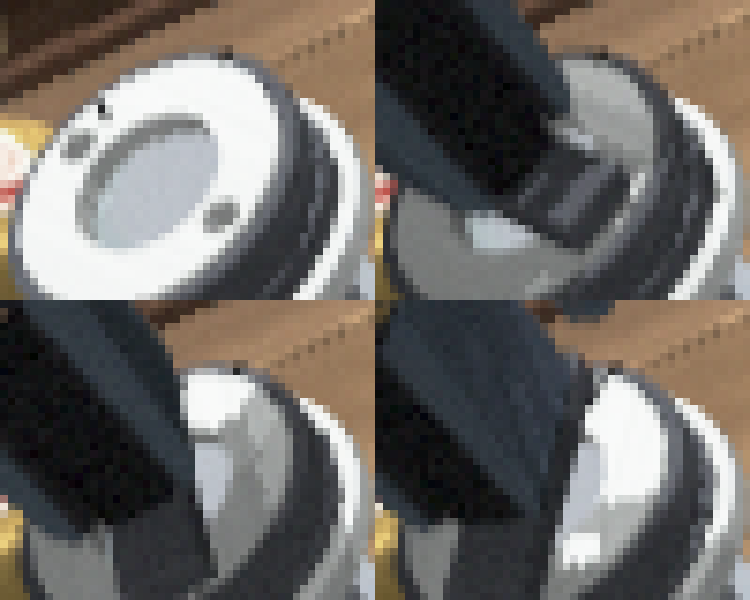

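Request:
drive_tool(
  series=[
    [0,0,0,3,0,0,1],
    [0,0,0,6,0,0,1],
    [0,0,0,9,0,0,1],
  ],
)

```text
time: 12.78
tcp_pos: [0.562, 0.1567, 0.0877]
eef_rot: [-25.8, 60.0, -96.5]
wrist_force: [1.2, 5.2, 11.5]
finger_gap: 0.0177
```

```bash
python3 st.py 10
python3 - <<'E'
from h import *
cs=[]
for k in('9','10'):
    cs.append(cv2.resize(load('scene'+k)['frame'][:,:,::-1][258:298,228:278],None,fx=7.5,fy=7.5,interpolation=cv2.INTER_NEAREST))
    cs.append(cv2.resize(load('top'+k)['frame'][:,:,::-1][215:255,215:265],None,fx=7.5,fy=7.5,interpolation=cv2.INTER_NEAREST))
cv2.imwrite('pics/z6.png',np.vstack([np.hstack(cs[:2]),np.hstack(cs[2:])]))
E
```

```text
t 12.775 axial face d mm -4.41 lat hv,perp 0.26 0.48 Fn 12.62 F tool [-12.62   0.06   1.33] T tool [-0.205  0.111  0.04 ] gap 0.0177 j6 15.7 angle vs start [71.98 -0.13  0.1 ]
```

View pics/z6.png

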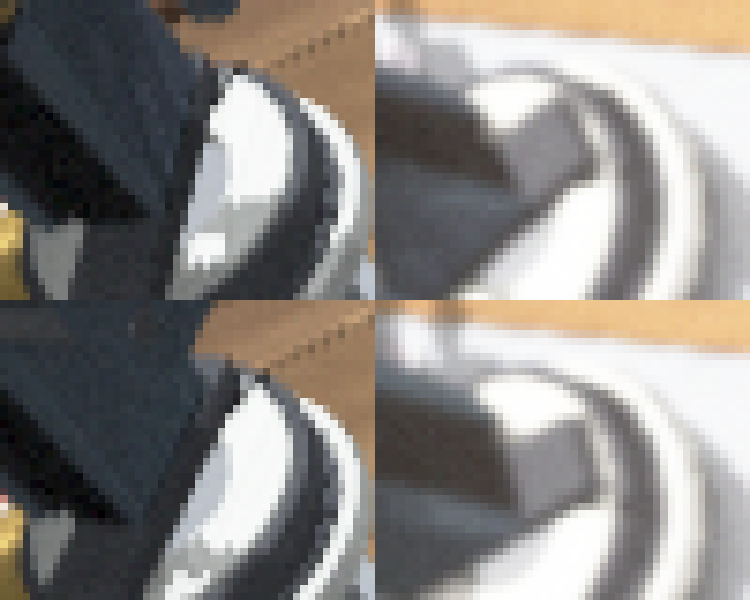

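Request:
drive_tool(
  series=[
    [-2,0,0,0,0,0,1],
    [-4,0,0,0,0,0,1],
    [-6,0,0,0,0,0,1],
    [-8,0,0,0,0,0,1],
    [-11,0,0,0,0,0,1],
    [-14,0,0,0,0,0,1],
    [-20,0,0,0,0,0,1],
    [-40,0,0,0,0,0,1],
    [-60,0,0,0,0,0,1],
    [-60,0,0,0,0,0,1],
  ],
)

```text
time: 14.12
tcp_pos: [0.5651, 0.1869, 0.1399]
eef_rot: [-26.0, 60.1, -96.6]
wrist_force: [-0.1, -0.3, -2.5]
finger_gap: 0.0178
```

```bash
python3 st.py 11
python3 - <<'E'
from h import *
cs=[cv2.resize(load('scene11')['frame'][:,:,::-1][250:310,225:285],None,fx=6.6,fy=6.6,interpolation=cv2.INTER_NEAREST),
 cv2.resize(load('top11')['frame'][:,:,::-1][210:270,205:265],None,fx=6.6,fy=6.6,interpolation=cv2.INTER_NEAREST)]
cv2.imwrite('pics/z7.png',np.hstack(cs))
y=np.radians(11);R=frame([0,0,-1],[np.cos(y),np.sin(y),0])
print(rel([.5178,-.1187,.155],R), read_state()['joints'].round(1))
E
```

```text
t 14.125 axial face d mm 55.96 lat hv,perp -0.22 0.7 Fn -2.33 F tool [ 2.33  0.39 -0.9 ] T tool [-0.032  0.346  0.187] gap 0.0178 j6 14.2 angle vs start [71.87 -0.09  0.11]
(array([ 139.8, -130.3,  242.2]), array([ 8.2 , 27.87, 11.29])) [ 26.7  40.3  74.6 -24.8  83.6  14.2]
```

View pics/z7.png

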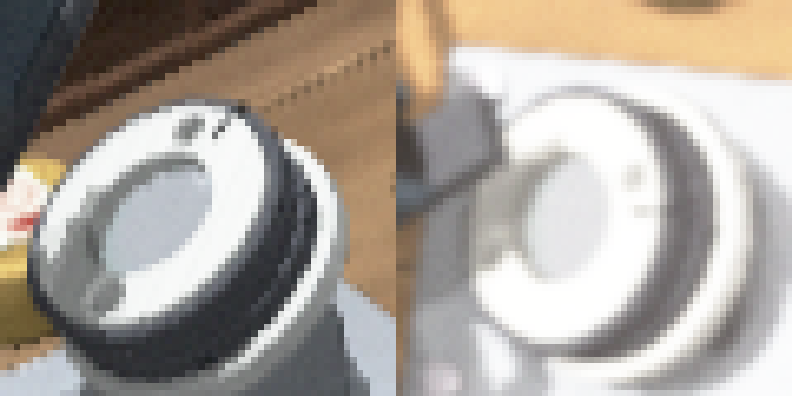

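The scene crop shows the ring's black line (220,128) running straight into the rim's line (240,107), so the ring is home. Back to the stand.

Run:
```python
from h import *
S=load('scene11')
def ang(f,u,v):
    o,d=ray(f,u,v);p=o+d*(((C0-o)@n)/(d@n))-C0
    return np.degrees(np.arctan2(-(p@np.cross(n,hv)),p@hv)).round(1),np.linalg.norm(p).round(4)
for a in((218,132),(224,123),(239,107)): print(ang(S,225+a[0]/6.6-.5,250+a[1]/6.6-.5))
```

```text
(np.float64(93.7), np.float64(0.0259))
(np.float64(92.7), np.float64(0.0287))
(np.float64(93.4), np.float64(0.0342))
```

Request:
drive_tool(
  series=[
    [0,-40,60,0,0,0,1],
    [30,-80,120,2,7,3,1],
    [80,-130,242,8.2,27.9,11.3,1],
    [80,-130,242,8.2,27.9,11.3,1],
    [110,-130,242,8.2,27.9,11.3,1],
    [140,-130,242,8.2,27.9,11.3,1],
    [140,-130,242,8.2,27.9,11.3,1],
    [140,-130,242,8.2,27.9,11.3,1],
    [140,-130,242,8.2,27.9,11.3,1],
  ],
)

```text
time: 15.35
tcp_pos: [0.5184, -0.1174, 0.1552]
eef_rot: [124.0, 90.0, 45.1]
wrist_force: [-0.4, 0.5, -1.5]
finger_gap: 0.0181
```

Run:
```python
from h import *
s=read_state();y=np.radians(11);R=frame([0,0,-1],[np.cos(y),np.sin(y),0])
for z in(.07,.034):print(rel([.5178,-.1187,z],R,s)); print(s['tcp_pos'],s['joint_vel'].round(1),s['joints'].round(1))
for k in('scene','top'): snap(k,k+'12')
```

```text
(array([85.2, -0.9,  1.2]), array([ 0.08, -0.03, -0.04]))
[ 0.51838023 -0.11743959  0.15521231] [ 0.3 -0.2 -0.1  0.  -0.1 -0.2] [-19.2  24.8  94.5   0.1  60.8 -30.3]
(array([121.2,  -0.9,   1.2]), array([ 0.08, -0.03, -0.04]))
[ 0.51838023 -0.11743959  0.15521231] [ 0.3 -0.2 -0.1  0.  -0.1 -0.2] [-19.2  24.8  94.5   0.1  60.8 -30.3]
```

View pics/scene12.png

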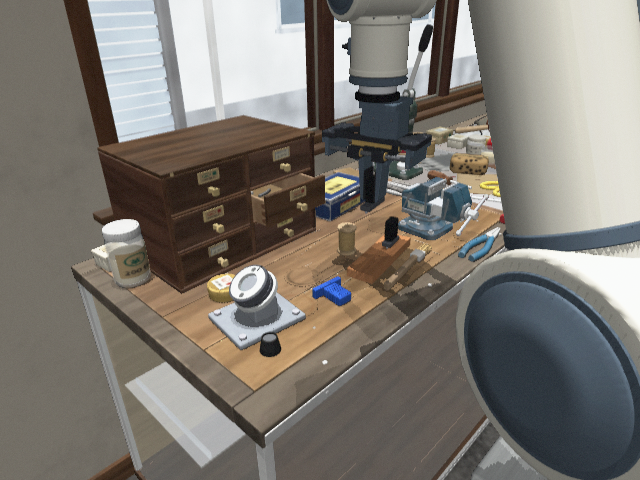

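Request:
drive_tool(
  series=[
    [40,-0.9,1.2,0,0,0,1],
    [80,-0.9,1.2,0,0,0,1],
    [104,-0.9,1.2,0,0,0,1],
    [110,-0.9,1.2,0,0,0,1],
    [114,-0.9,1.2,0,0,0,1],
    [117,-0.9,1.2,0,0,0,1],
    [117,-0.9,1.2,0,0,0,1],
  ],
)

```text
time: 16.32
tcp_pos: [0.5179, -0.1197, 0.0385]
eef_rot: [99.0, 89.9, 20.0]
wrist_force: [0.4, -0.7, -0.3]
finger_gap: 0.0179
```

Run:
```python
from h import *
s=read_state();y=np.radians(11);R=frame([0,0,-1],[np.cos(y),np.sin(y),0])
print(rel([.5178,-.1187,.034],R,s),s['tcp_pos'],s['wrist_force'])
```

```text
(array([ 4.5,  0.1, -1. ]), array([ 0.  , -0.01, -0.08])) [ 0.5179005  -0.11970563  0.03847889] [ 0.37957942 -0.7159403  -0.26194851]
```

Request:
drive_tool(
  series=[
    [1,0,-1,0,0,0,1],
    [2,0,-1,0,0,0,1],
    [3,0,-1,0,0,0,1],
    [3,0,-1,0,0,0,1],
  ],
)

```text
time: 16.82
tcp_pos: [0.5174, -0.1187, 0.0349]
eef_rot: [143.5, 90.0, 64.5]
wrist_force: [-0.4, -0.1, -1.6]
finger_gap: 0.0177
```

Run:
```python
from h import *
s=read_state();print(s['tcp_pos'],s['wrist_force'],s['joint_vel'].round(1))
f=snap('scene','s13');t=f['frame'][:,:,::-1]
cv2.imwrite('pics/s13c.png',cv2.resize(t[200:300,320:440],None,fx=6,fy=6,interpolation=cv2.INTER_CUBIC)[:600])
```

```text
[ 0.51735692 -0.11869976  0.03493423] [-0.43376622 -0.0533246  -1.55951838] [ 0.  -0.  -0.1 -0.   0.1  0. ]
```

View pics/s13c.png

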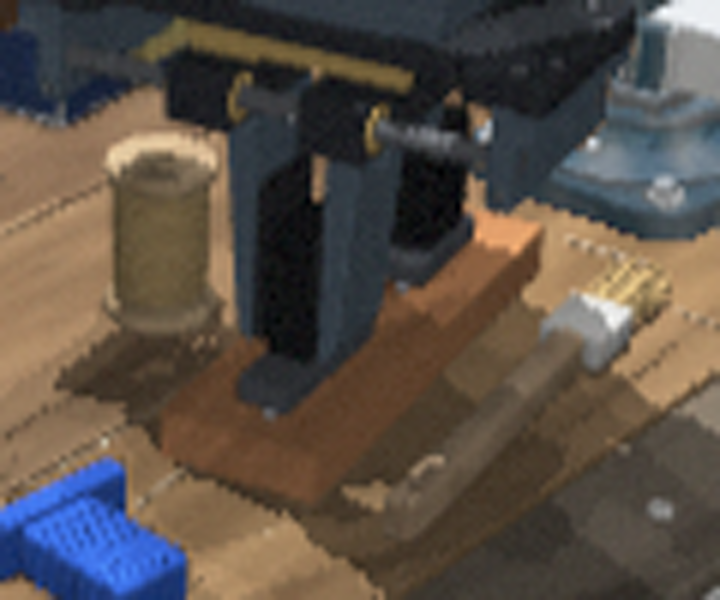

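Pins are in the slot (tips well under the block top, no contact force). I'll lower until contact.

Request:
drive_tool(
  series=[
    [0.7,0,0,0,0,0,1],
    [1.3,0,0,0,0,0,1],
    [1.3,0,0,0,0,0,1],
  ],
)

```text
time: 17.25
tcp_pos: [0.5174, -0.1187, 0.0336]
eef_rot: [143.5, 90.0, 64.5]
wrist_force: [0.3, 0.4, -2.4]
finger_gap: 0.0176
```

Run:
```python
from h import *
s=read_state();print(s['tcp_pos'],s['wrist_force'],s['joint_vel'].round(1))
```

```text
[ 0.51735025 -0.11866775  0.03364052] [ 0.28679873  0.41370313 -2.41144788] [ 0.1 -0.  -0.1  0.   0.  -0. ]
```

Request:
drive_tool(
  series=[
    [0.5,0,0,0,0,0,1],
    [0.9,0,0,0,0,0,1],
    [0.9,0,0,0,0,0,1],
  ],
)

```text
time: 17.62
tcp_pos: [0.5174, -0.1187, 0.0333]
eef_rot: [114.8, 89.9, 35.8]
wrist_force: [-2.6, 1.3, 9.8]
finger_gap: 0.0179
```

Run:
```python
from h import *
s=read_state();print(s['tcp_pos'],s['wrist_force'],s['joint_vel'].round(1))
```

```text
[ 0.5174481  -0.1186867   0.03330019] [-2.56894011  1.30988502  9.81681402] [-0. -0.  0.  0.  0. -0.]
```

Request:
drive_tool(
  series=[
    [-0.4,0,0,0,0,0,1],
    [-0.4,0,0,0,0,0,-0.1],
    [-0.4,0,0,0,0,0,-0.1],
    [-0.4,0,0,0,0,0,-0.1],
    [-0.4,0,0,0,0,0,-0.1],
    [-0.4,0,0,0,0,0,-0.1],
    [-20,0,0,0,0,0,-0.1],
    [-60,0,0,0,0,0,-0.1],
    [-120,0,0,0,0,0,-0.1],
    [-180,0,0,0,0,0,-0.1],
    [-180,0,0,0,0,0,-0.1],
    [-180,0,0,0,0,0,-0.1],
  ],
)

```text
time: 19.12
tcp_pos: [0.517, -0.1187, 0.2125]
eef_rot: [150.0, 90.0, 71.0]
wrist_force: [0.4, 0.8, -0.4]
finger_gap: 0.05
```

Request:
drive_tool(
  series=[
    [0,0,-60,0,0,0,-0.1],
    [0,0,-120,0,0,0,-0.1],
    [0,0,-180,0,0,0,-0.1],
    [0,0,-240,0,0,0,-0.1],
    [0,0,-300,0,0,0,-0.1],
    [0,0,-300,0,0,0,-0.1],
    [0,0,-300,0,0,0,-0.1],
    [0,0,-300,0,0,0,-0.1],
    [0,0,-300,0,0,0,-0.1],
  ],
)

```text
time: 20.25
tcp_pos: [0.4603, 0.1747, 0.2128]
eef_rot: [162.5, 90.0, 83.4]
wrist_force: [-0.1, 0.5, -0.3]
finger_gap: 0.0501
```

Run:
```python
from h import *
s=read_state();print(s['tcp_pos'],s['wrist_force'],s['finger_gap'],s['joint_vel'].round(1))
a=snap('scene','scene14');b=snap('top','top14')
q=lambda f,y,h,x,w:cv2.resize(f['frame'][:,:,::-1][y:y+h,x:x+w],(400,300),interpolation=cv2.INTER_CUBIC)
cv2.imwrite('pics/fin.png',np.vstack([np.hstack([q(a,205,90,330,120),q(b,230,90,350,120)]),np.hstack([q(load('scene0'),205,90,330,120),q(load('top0'),230,90,350,120)])]))
```

```text
[0.46028807 0.17467141 0.21278261] [-0.1446208  0.4761214 -0.3320849] 0.05005625839519505 [ 0.3 -0.3 -0.1  0.  -0.   0.1]
```

View pics/fin.png

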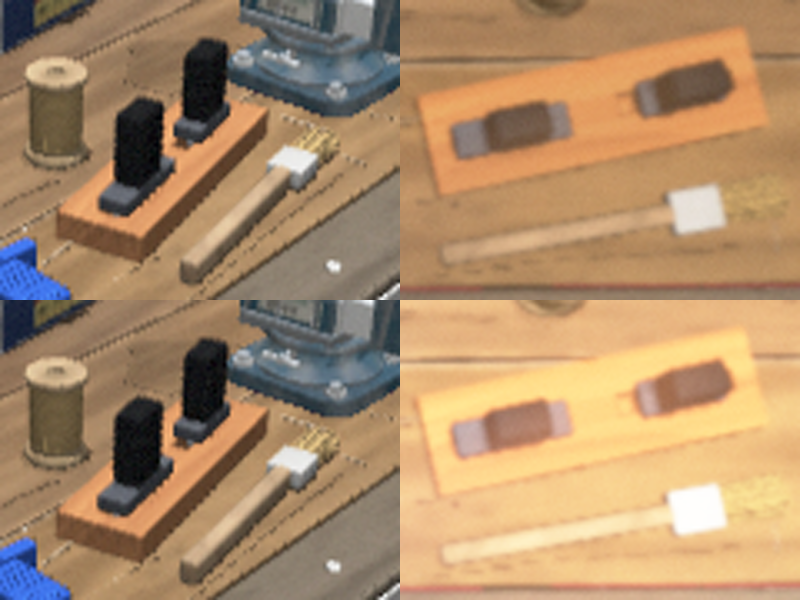

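View pics/scene14.png

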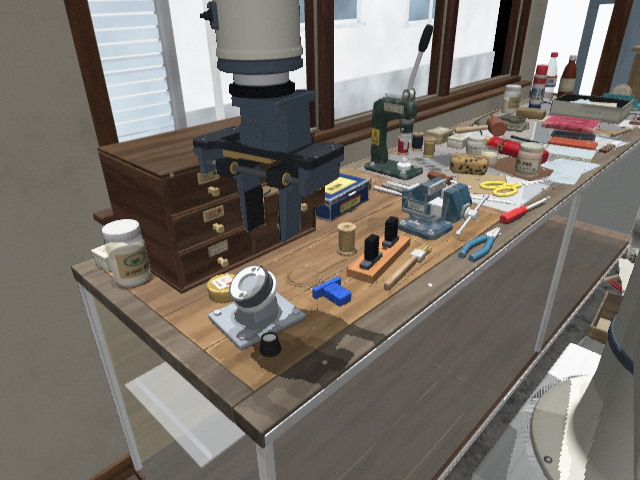

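The stand, both spanners and the bystanders look as they did at the start, and the arm is clear of everything. Handing in.

```bash
python3 -c "
from rig import ctrl
print(ctrl.hand_in())"
```

```text
the job is handed in; nothing more can be done
None
```

The ring is turned fully home in its cell, and the wide spanner is standing back in its original slot, pins down. I handed in at about 20 s of the 51 s allowed.

- **Seating:** The bar reached the ring face with no early contact, so both pins went fully into the holes. I pressed with about 12–14 N along the axis, which is inside the brake range.
- **Turning:** I turned the spanner 72° clockwise. The cell's rim mark stayed still at first, then moved with the ring at the end, which shows the ring met its stop and the brake slipped. The overshoot was about 9–12°, under the 17° limit.
- **Ring check:** After I drew the spanner out, the ring's black line ran straight into the cell's line, agreeing to within 1°.
- **Stand check:** The spanner went down at the height where I picked it up, 33.3 mm at the tool tip both times. The other spanner, the blue look-alike, the spool, brush, tin and loupe look unmoved in the final pictures.
- **Unclear readings:** The wrist torque was too noisy to confirm the stop by itself, so I relied on the marks. A side force of about 3.7 N appeared as I pressed the spanner in, and went away after a shift of about 0.7 mm and the first 15° of turning.

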